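Select the blue filter on the photometer and take a reading

TASK

Set the bench photometer to its blue filter: with the fingertips, push the black tab of the filter turret round until its white line points at the middle of the blue label. Then press the orange key fully down and let it come up again. Push gently, do not pinch or lift anything, do not press the key before the tab points at blue, and leave the vials and the other things on the bench where they are.

Things in the scene. Friction and masses are not known exactly. Their poses are not given: they have to be found in the camera images.
- photometer: Fixed white instrument, 270 mm deep, 350 mm wide, with a flat deck 70 mm above the table; along its far edge a blue ridge (87 to 137 mm behind the turret axis) rises 35 mm above the deck. Origin at table height under the turret axis; x points to its back, y to its left. It may stand turned by up to 0.4 rad.
- turret_axis (a point): Point on the vertical axis of the filter turret, at deck height.
- turret: Flat aluminium disc, 110 mm across, top 12 mm above the deck (a 28 mm hub rises to 17 mm), with the tab on its rim, which alone gives a hold to turn it. Origin on its axis at deck height; -x points along the tab, which starts within 17 degrees of the front (photometer -x). It turns stiffly, either way, between stops 1.85 rad from the front, and stays where it is left (no clicks or springs). Push of 1 to 3 N.
- tab_foot (a point): Middle of the underside of the black tab, an upright fin on the turret's rim: 38 mm long (radial), 12 mm wide, 34 mm tall, with a white line on top. This point is 63 mm from the turret axis and 3 mm above the deck: the tab spans 44 to 82 mm from the axis, its top is 37 mm above the deck. -x points outward.
- tab_pointer (a point): Point on the tab's centre line 40 mm outward of the tab's foot point, 103 mm from the turret axis, on the circle of the labels: it lies over a label when the tab points exactly at it.
- label_blue: Blue round label, 22 mm across and flat (1.5 mm), on the deck 103 mm from the turret axis. It is one of four (blue, red, yellow, green), placed in any order at the stations 45 and 90 degrees to either side of the front; the front station has no label. Origin at its centre, at deck height.
- key_top (a point): Centre of the top of the orange round spring key, 26 mm across, on the deck to the right of the turret (45 mm in front of and 138 mm to the right of the turret axis). It goes straight down 6 mm; fully down takes 5 N, and it springs back up.
- key (a joint): Travel of the orange key: 0 up, 0.006 m fully down.
- vial_a: Loose amber vial with a white cap, 24 mm across, 50 mm tall, standing on the deck left of the turret, towards the front. Origin at the centre of its underside. Leave alone.
- vial_b: Loose clear vial with a black cap, 24 mm across, 50 mm tall, standing on the deck left of the turret, towards the back. Origin at the centre of its underside. Leave alone.
- tape: Roll of paper tape lying on the table left of the photometer, 90 mm across, 20 mm tall. Leave alone.
- reagent: Glass bottle with a blue cap on the table left of the photometer, 60 mm across, 115 mm tall. Origin at the centre of its underside. Leave alone.
- beaker: Glass beaker on the table right of the photometer, 66 mm across, 85 mm tall. Origin at the centre of its underside. Leave alone.
- tipbox: Box of pipette tips on the table right of the photometer, 80 x 115 mm, 56 mm tall. Origin at the centre of its underside. Leave alone.

How it is judged:
By the outcome, as a careful person would: the job done as asked, in the order asked, and still so for the second after the job is handed in, with the robot touching nothing.
It also fails if it takes over 56 s, if anything falls off the work surface, if the arm or the gripper's body presses on something with over 40 N, if the wrist force passes 120 N, or if a joint passes its speed limit or range.

ROBOT

A 6-joint arm with a two-finger parallel gripper is mounted at the origin on the work surface. World frame = base frame: x ahead of the robot, y to its left, z up, the work surface at z = 0. Lengths are in m, angles in rad, forces in N, time in s.
With the tool pointing down it reaches from about 0.4 to 0.925 m from the base axis. Payload 3.4 kg.
Tool frame: the origin (TCP) lies midway between the tips of the shut fingers; the grasp point (between the pads) lies 19 mm behind it (arm.tcp_to_grasp is the distance from the TCP to the grasp point, in m); z points along the fingers, y is the line along which they close (so a half turn about z gives the same grasp; the last joint's range is limited). The gripper opens to 85 mm and grips with 20 to 120 N. Pads are 22 mm wide; open, the fingers measure 114 mm over their backs; the gripper's body (76 mm by 85 mm) begins 54 mm behind the grasp point. The pads swing forward as they close: fully open they stand 13 mm farther back than shut.
Start: joints at [-1.226, 0.307, 1.506, -0, 1.328, -0.073], TCP at [0.234, -0.525, 0.231] pointing down, gripper open.
Joint ranges: [-3.12, 3.12], [-1.05, 2.28], [0.14, 2.33], [-1.42, 4.57], [0.1, 2.73], [-2.68, 2.68]. Speed limits (rad/s): [2.57, 2.57, 3.14, 3.14, 3.14, 3.14].

INTERFACE

Orientations are given as a unit quaternion [w, x, y, z].
In Python, from workcell import arm gives the robot as it stands. The module is installed in compiled form; this text tells all that it offers.
- The arm moves only by the tool send_rows, never from a script. Its argument "steps" is a list of rows, each a list of 2 entries, a list of its own where there are three numbers: the shift along the tool's x, y, z in mm, then the turn, a rotation vector about the tool's x, y, z in rad. In form: [[[tx, ty, tz], [ax, ay, az]], ...]. A call has 1 to 12 rows; each row is the pose to reach, as a shift and turn from the pose commanded when the call began, along the tool's axes at that moment; what a row does not reach only later rows make up. A row lasts 1/8 s, in which the tool goes at most 62.5 mm and 10.7 degrees, less where a joint would pass 70% of its speed; a pose out of reach is approached as far as the arm can. A call with a gripper value outside its range is refused whole. "grip" is the finger opening in mm, from 0 to 85.4, set as the call begins (left out, the last holds). The fingers move at their own pace and stop on an object; "grip_force" is the grip in N (left out, the last holds). Time passes only in rows, so rows that repeat a pose let the fingers close. It gives the time, the measured TCP pose, the force, the opening and the grip force at its end, in the units of the state.
- arm.sense(): the state, without advancing time (a new reading comes with each control period).
- arm.grab_frame(name): name is "scene" or "top" or "wrist"; returns the picture (400x640x3 uint8, red, green, blue); there is no depth.
- arm.camera_params(name): a dict with "vfov" (degrees; the focal length in pixels is half the picture's height over the tangent of half this angle, whatever the lens; pixels are square), "cx", "cy" (the principal point, pixels), "rvec" (rotation vector, rad) and "tvec" (3), from world to camera coordinates, as OpenCV has them. Camera axes: x right, y down, z forward; pixel columns grow to the right and rows downward; lengths in m; the calibration is good to about 2 mm. A picture is of the moment at which its call begins: read the wrist's pose just before it. camera_params takes no time and is no camera call; for the wrist camera it gives the pose at the moment of the call.
- arm.close_job(): hands the job in; it is judged then, once.
The state is a dict: "time": time; "qpos": joint angles; "qvel": joint speeds; "joint_efforts": joint torques, N m; "eef_pos": TCP position; "ee_rot": TCP orientation; "force": force on the tool from outside, world axes, zero at the start; "wrist_torque": the same for the moment, N m; "opening": finger opening in m; "gripper_force": force on a finger pad.
Only numpy, scipy, OpenCV 4.12 (cv2) and the standard library are available. Lean on these libraries where they do the work, as an engineer would, in place of code of your own. Each camera call takes 0.05 s, during which the arm holds its last target. There are 200 camera calls.

## Working session

There is one attempt and no reset: what is moved stays moved. The work goes in short steps, Python scripts to look and compute and a tool call to move; the robot and the scene stay as the last step left them, time stands still between calls to the robot, and variables do not carry over. Pictures are saved under pics/ and viewed, at most 10 in all, crops included, and the job is handed in when it is done.

Besides the shell and the picture viewer there is one more tool, called after "Emit:" as name([rows], argument=value, ...), one row to a line, values as JSON. send_rows: Moves the arm, as the interface text tells. Its arguments: {"type":"object","properties":{"steps":{"type":"array","items":{"type":"array"}},"grip":{"type":"number"},"grip_force":{"type":"number"}},"required":["steps"]}

```bash
mkdir -p pics
python3 - <<'E'
from workcell import arm
import cv2,numpy as np
s=arm.sense();print(s['time'],s['eef_pos'],s['ee_rot'])
for n in("top","scene"):
    im=arm.grab_frame(n);cv2.imwrite(f"pics/{n}0.png",im[:,:,::-1]);print(n,arm.camera_params(n))
E
```

```text
0.0 [ 0.23356575 -0.52466662  0.2303893 ] [-1.01959461e-03  9.78161790e-01  2.07842377e-01 -1.36625172e-04]
top {'vfov': 56.53360589017688, 'cx': 320.02212027043447, 'cy': 194.72819658580497, 'rvec': array([ 2.16280393, -2.15070189,  0.13998611]), 'tvec': array([0.01857304, 0.57469255, 0.84253754])}
scene {'vfov': 45.17900364969915, 'cx': 311.12225947625416, 'cy': 192.11151167138306, 'rvec': array([ 1.55805233,  1.82839334, -0.93090294]), 'tvec': array([ 0.05756872, -0.27675071,  1.47195443])}
```

View pics/top0.png

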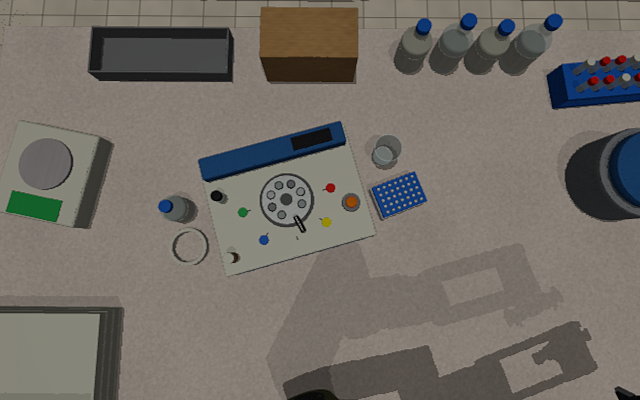

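View pics/scene0.png

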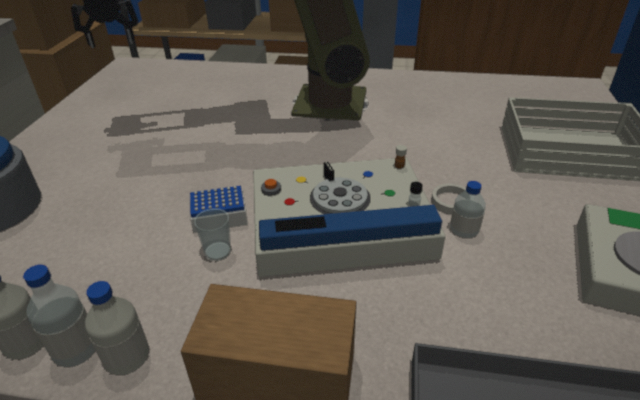

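Top view: hub at about (286,199), tab near (299,223), blue label (264,240) at the front-left station, green (243,212), red (330,188), yellow (326,222), key (351,202), amber vial (232,257). Next I measure these.

```bash
cat > h.py <<'E'
from workcell import arm
import cv2,numpy as np
def K(p): 
    f=200/np.tan(np.radians(p['vfov'])/2); return np.array([[f,0,p['cx']],[0,f,p['cy']],[0,0,1]])
def ray(p,uv,z):
    R=cv2.Rodrigues(p['rvec'])[0]; c=-R.T@p['tvec']
    d=R.T@np.linalg.inv(K(p))@np.array([*uv,1.]); return c+d*(z-c[2])/d[2]
def proj(p,X): return cv2.projectPoints(np.atleast_2d(np.float64(X)),p['rvec'],p['tvec'],K(p),None)[0][:,0]
HUE={'blue':(108,125),'green':(50,80),'yellow':(22,34),'red':(0,5),'key':(8,20)}
def blobs(im,name,roi,smin=130):
    h=cv2.cvtColor(im,cv2.COLOR_RGB2HSV); lo,hi=HUE[name]
    m=cv2.inRange(h,(lo,smin,70),(hi,255,255))
    if name=='red': m|=cv2.inRange(h,(176,smin,70),(180,255,255))
    k=np.zeros_like(m);x0,y0,x1,y1=roi;k[y0:y1,x0:x1]=1;m*=k
    n,l,s,c=cv2.connectedComponentsWithStats(m)
    i=1+np.argmax(s[1:,4]); return c[i],s[i,4]
E
python3 - <<'E'
from h import *
im=cv2.imread('pics/top0.png')[:,:,::-1].copy();p=arm.camera_params('top')
P={}
for n,(u,v) in dict(blue=(264,240),green=(243,212),red=(330,188),yellow=(326,222),key=(351,202)).items():
    c,a=blobs(im,n,(u-12,v-12,u+13,v+13)); P[n]=ray(p,c,.08 if n=='key' else .0715)[:2]; print(n,c,a,P[n])
# model fit: photometer yaw + axis from labels (stations relative to front, local frame)
a=np.radians([45,90,-90,-45]);  # blue,green left; red,yellow right (+ = left)
L=np.c_[-.103*np.cos(a),.103*np.sin(a)]
W=np.array([P[n] for n in('blue','green','red','yellow')])
lc,wc=L.mean(0),W.mean(0);U,S,V=np.linalg.svd((L-lc).T@(W-wc));R=(U@V).T
o=wc-R@lc;yaw=np.arctan2(R[1,0],R[0,0]);print('axis',o,'yaw',yaw,'res',(L@R.T+o-W)*1e3)
print('key pred',o+R@[-.045,-.138])
print('hub',ray(p,(286.5,199.5),.087))
cv2.imwrite('pics/c0.png',cv2.resize(im[150:290,180:400,::-1],None,fx=3.6,fy=3.6,interpolation=cv2.INTER_CUBIC))
w=arm.camera_params('wrist');s=arm.sense();Rw=cv2.Rodrigues(w['rvec'])[0];print('wristcam',-Rw.T@w['tvec'],Rw,w['vfov'])
E
```

```text
blue [263.4        239.64615385] 65 [0.46824261 0.14777933]
green [242.32307692 211.96923077] 65 [0.52991739 0.19680396]
red [330.16176471 187.39705882] 68 [ 0.58705816 -0.00110517]
yellow [325.97101449 221.89855072] 69 [0.5086144  0.00816112]
key [351.         201.39622642] 106 [ 0.55436032 -0.04762323]
axis [0.55845053 0.09799234] yaw 0.280536062710369 res [[ 0.05807864  0.03274176]
 [ 0.01545494  0.1618163 ]
 [-0.08993246  0.1240674 ]
 [ 0.01639887 -0.31862546]]
key pred [ 0.55341788 -0.04707204]
hub [0.55700539 0.09634991 0.087     ]
wristcam [ 0.29884133 -0.49705176  0.37314739] [[ 0.40662112 -0.91359056 -0.00339714]
 [-0.87664772 -0.39122     0.28006371]
 [-0.25719259 -0.11090172 -0.95997541]] 67.93059054726348
```

View pics/c0.png

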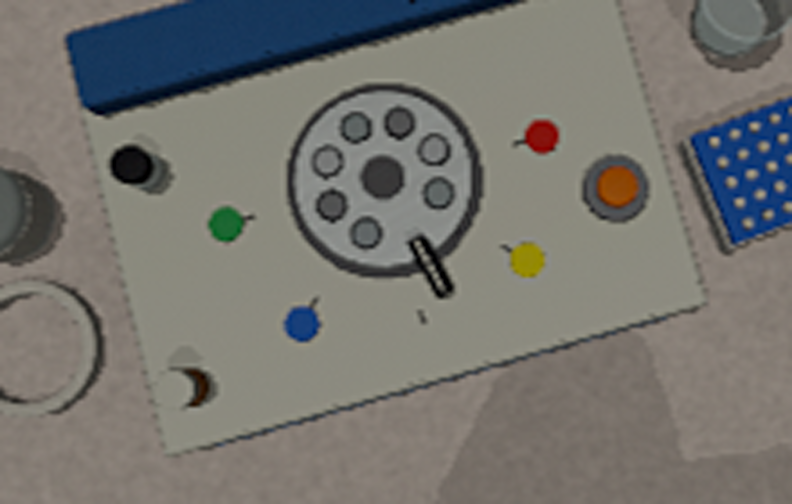

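```bash
cat >> h.py <<'E'
from scipy.spatial.transform import Rotation as Ro
O=np.array([.5585,.0980]);YAW=.2805;BLUE=YAW+np.radians(135)
def pol(th,r,d=0): return O+r*np.array([np.cos(th),np.sin(th)])+d*np.array([-np.sin(th),np.cos(th)])
def shift(target,xang=None):
    """tool-frame shift mm & turn to a world target, tool down with tool x at xang"""
    s=arm.sense();q=s['ee_rot'];R=Ro.from_quat([q[1],q[2],q[3],q[0]])
    t=R.inv().apply(np.array(target)-s['eef_pos'])*1e3
    x=R.as_matrix()[:,0];xa=np.arctan2(x[1],x[0])
    if xang is None: return t.round(1)
    c,n=np.cos(xang),np.sin(xang); G=Ro.from_matrix(np.array([[c,n,0],[n,-c,0],[0,0,-1]]))
    return t.round(1),(R.inv()*G).as_rotvec().round(3),xa
E
python3 - <<'E'
from h import *
p=arm.camera_params('top')
a=ray(p,(180+410/3.6,150+240/3.6),.107);b=ray(p,(180+441/3.6,150+292/3.6),.107)
m=(a+b)[:2]/2-O;d=(b-a)[:2]
th=np.arctan2(m[1],m[0]);print(np.degrees([th,np.arctan2(d[1],d[0]),BLUE,YAW]),np.linalg.norm(m),np.linalg.norm(d))
th=th%(2*np.pi);P=pol(th,.068,.038);print(P,shift([*P,.23],th-np.pi))
E
```

```text
[-152.43693117 -148.52853706  151.07146615   16.07146615] 0.0636113001453988 0.036233758477566616
[0.5158014  0.03284764] (array([ 484.6, -394.6,    1.3]), array([-0.002, -0.   , -0.062]), np.float64(0.41879024543903226))
```

Emit:
send_rows([
  [[25,-20,0],[0,0,0]],
  [[65,-53,0],[0,0,0]],
  [[108,-88,0],[0,0,-0.02]],
  [[152,-124,0],[0,0,-0.02]],
  [[198,-161,0],[0,0,-0.03]],
  [[244,-199,0],[0,0,-0.03]],
  [[290,-236,0],[0,0,-0.04]],
  [[336,-274,0],[0,0,-0.04]],
  [[382,-311,0],[0,0,-0.05]],
  [[425,-346,0],[0,0,-0.06]],
  [[462,-376,0],[0,0,-0.06]],
  [[484.6,-394.6,0],[0,0,-0.06]],
], grip=0)

```text
time: 1.6
eef_pos: [0.5166, 0.0345, 0.2309]
ee_rot: [-0.0, 0.971, 0.238, -0.0]
force: [1.0, -0.2, -0.2]
opening: 0.0001
gripper_force: 0.0
```

Run:
```python
from h import *
s=arm.sense();print(s['time'],s['eef_pos'],s['qpos'],s['opening'])
p=arm.camera_params('wrist');im=arm.grab_frame('wrist');cv2.imwrite('pics/w1.png',im[:,:,::-1])
for n,th in dict(blue=45,green=90,red=-90,yellow=-45).items():
    X=[*pol(YAW+np.pi-np.radians(th),.103),.0715];print(n,proj(p,X)[0].round(1))
print('axis hub',proj(p,[*O,.087]),'key',proj(p,[.5534,-.047,.08]))
```

```text
1.6 [0.51661812 0.03454573 0.23090736] [-1.50656413e-02  2.27638280e-01  1.62271869e+00  3.49466767e-04
  1.29165507e+00  1.07472190e+00] 0.00014634542111517415
blue [203.  177.8]
green [178.3  98.7]
red [385.7 142. ]
yellow [340.4 204.7]
axis hub [[281.89431518 121.00580789]] key [[409.12875082 193.68806435]]
```

View pics/w1.png

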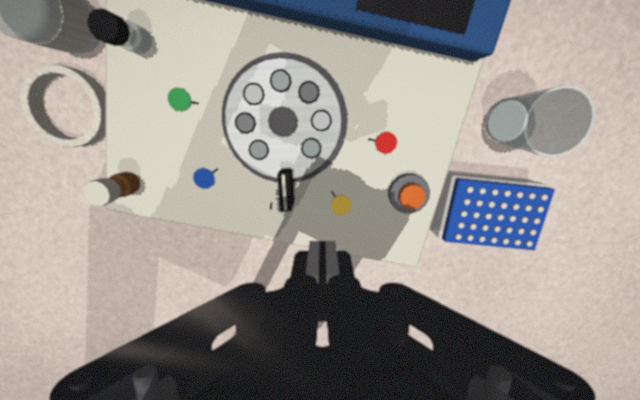

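Wrist view: hub (282,121), labels match predictions to ~1 px, tab near (285,190), fingertips (322,245), clear of the tab on the yellow side. Descend.

Emit:
send_rows([
  [[0,0,25],[0,0,0]],
  [[0,0,65],[0,0,0]],
  [[0,0,100],[0,0,0]],
  [[0,0,125],[0,0,0]],
  [[0,0,138],[0,0,0]],
  [[0,0,142],[0,0,0]],
  [[0,0,142],[0,0,0]],
])

```text
time: 2.52
eef_pos: [0.5165, 0.0321, 0.0897]
ee_rot: [0.0, 0.971, 0.237, 0.0]
force: [0.7, 0.4, 0.4]
opening: 0.0002
gripper_force: 0.0
```

Run:
```python
from h import *
s=arm.sense();print(s['time'],s['eef_pos'],s['force'])
th0=np.radians(207.6)
for d in(38,30,24):
    print(d,shift([*pol(th0,.068,d/1e3),.088],th0-np.pi)[:2])
d=.02
for k in range(0,51,8):
    th=th0-np.radians(k);print(k,shift([*pol(th,.068,d),.088],th-np.pi)[:2])
p=arm.camera_params('wrist');im=arm.grab_frame('wrist');cv2.imwrite('pics/w2.png',im[:,:,::-1])
```

```text
2.525 [0.51652169 0.03212461 0.08974526] [0.7300179  0.39421962 0.39570098]
38 (array([-0.3, -0.9,  1.7]), array([ 0.   , -0.001, -0.003]))
30 (array([-0.3, -8.9,  1.7]), array([ 0.   , -0.001, -0.003]))
24 (array([ -0.3, -14.9,   1.7]), array([ 0.   , -0.001, -0.003]))
0 (array([ -0.3, -18.9,   1.7]), array([ 0.   , -0.001, -0.003]))
8 (array([ -2.5, -28.6,   1.7]), array([ 0.   , -0.001,  0.137]))
16 (array([ -3.3, -38.4,   1.7]), array([ 0.   , -0.001,  0.276]))
24 (array([ -2.7, -48.3,   1.7]), array([ 0.   , -0.001,  0.416]))
32 (array([ -0.7, -58. ,   1.7]), array([ 0.   , -0.001,  0.556]))
40 (array([  2.6, -67.3,   1.7]), array([ 0.   , -0.001,  0.695]))
48 (array([  7.1, -76.1,   1.7]), array([ 0.   , -0.001,  0.835]))
```

View pics/w2.png

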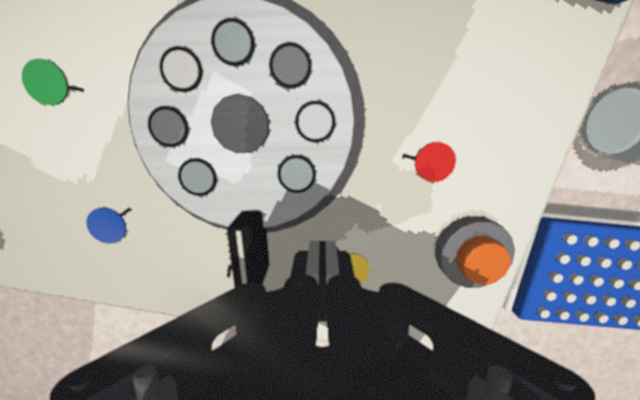

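Wrist view: tips at (322,260) beside the tab (248,245), gap roughly 15–20 mm, blue label at (106,225). Push in slowly.

Emit:
send_rows([
  [[0,-4,1],[0,0,0]],
  [[0,-8,1],[0,0,0]],
  [[0,-11,1],[0,0,0]],
  [[0,-14,1],[0,0,0]],
  [[0,-17,1],[0,0,0]],
  [[0,-19,1],[0,0,0]],
  [[0,-19,1],[0,0,0]],
])

```text
time: 3.45
eef_pos: [0.5072, 0.0492, 0.0883]
ee_rot: [0.0, 0.971, 0.237, -0.0]
force: [0.3, 0.0, 0.3]
opening: 0.0001
gripper_force: 0.1
```

Emit:
send_rows([
  [[-1.2,-4.8,0],[0,0,0.07]],
  [[-2.2,-9.7,0],[0,0,0.14]],
  [[-2.7,-14.6,0],[0,0,0.21]],
  [[-3,-19.5,0],[0,0,0.28]],
  [[-2.8,-24.5,0],[0,0,0.35]],
  [[-2.4,-29.4,0],[0,0,0.42]],
  [[-1.6,-34.3,0],[0,0,0.49]],
  [[-0.4,-39.1,0],[0,0,0.56]],
  [[-0.4,-39.1,0],[0,0,0.56]],
  [[-0.4,-39.1,0],[0,0,0.56]],
])

```text
time: 4.7
eef_pos: [0.4889, 0.0836, 0.0883]
ee_rot: [-0.0, 0.999, -0.04, -0.0]
force: [-1.0, -0.5, -0.4]
opening: -0.0001
gripper_force: 0.0
```

Run:
```python
from h import *
s=arm.sense();print(s['time'],s['eef_pos'],s['force'])
p=arm.camera_params('wrist');im=arm.grab_frame('wrist')
p=arm.camera_params('wrist')
print('blue line',proj(p,[[*pol(BLUE,r),.107] for r in(.044,.082)]),'label',proj(p,[*pol(BLUE,.103),.0715]))
im2=arm.grab_frame('top')[170:270,230:350]
o=np.hstack([cv2.resize(im,(640,400))[:, 0:440],cv2.resize(im2,(360,300),interpolation=cv2.INTER_CUBIC)[[*range(300)]+[299]*100]])
cv2.imwrite('pics/w3.png',o[:,:,::-1])
```

```text
4.7 [0.48892195 0.0836467  0.08825437] [-0.96775928 -0.53015792 -0.38857015]
blue line [[233.88335336 218.04982672]
 [207.01572827 287.00456987]] label [[218.02649405 282.39134051]]
```

View pics/w3.png

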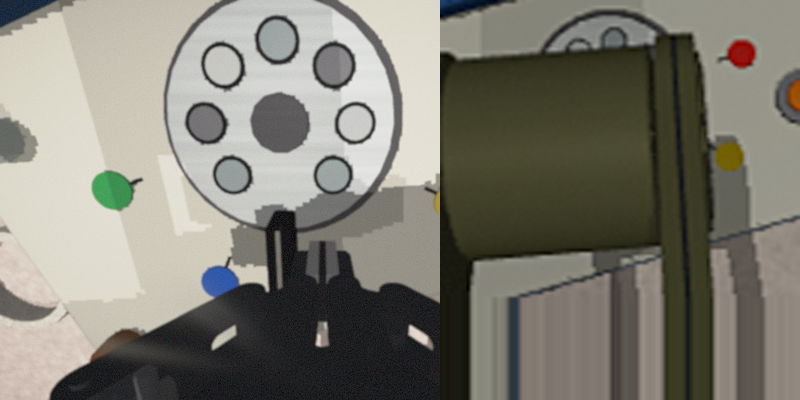

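Wrist view: the tab is now in contact with the fingers, white line from about (277,233) to (280,288); blue label (219,281); amber vial near (120,345). Compute the tab angle and the vial clearance.

```bash
cat >> h.py <<'E'
def ang(p,uvs):
    A=np.array([ray(p,u,.107)[:2] for u in uvs]);m=A.mean(0)-O;d=A[1]-A[0]
    return np.degrees([np.arctan2(m[1],m[0]),np.arctan2(d[1],d[0])])%360
E
python3 - <<'E'
from h import *
p=arm.camera_params('wrist')
print(ang(p,[(277.5,233),(280.5,286)]),'goal',np.degrees(BLUE))
t=arm.camera_params('top')
# vial a cap centre (top z .120) from the crop: (178,386)->; base amber
print('vial top',ray(t,(180+178/3.6,150+386/3.6),.12))
s=arm.sense();e=s['eef_pos']
for g in(0,6,12,18,24):
    th=np.radians(207.6-32-g);print(g,shift([*pol(th,.068,.020),.0883],th-np.pi)[:2],pol(th,.068,.02))
v=e[:2]-O;print('finger r,ang',np.linalg.norm(v),np.degrees(np.arctan2(v[1],v[0]))%360)
E
```

```text
[176.36001184 175.98035969] goal 151.07146615341958
vial top [0.43106768 0.21065386 0.12      ]
0 (array([ 0.3,  0.3, -0. ]), array([-0.   ,  0.   , -0.004])) [0.48916603 0.08327584]
6 (array([-1.5, -7. , -0. ]), array([-0.   ,  0.   ,  0.101])) [0.48800676 0.09060387]
12 (array([ -2.4, -14.3,  -0. ]), array([-0.   ,  0.   ,  0.206])) [0.48761982 0.09801294]
18 (array([ -2.7, -21.7,  -0. ]), array([-0.  ,  0.  ,  0.31])) [0.48800946 0.10542186]
24 (array([ -2.1, -29.1,  -0. ]), array([-0.   ,  0.   ,  0.415])) [0.48917141 0.11274947]
finger r,ang 0.07107883627518971 191.7246456976227
```

Emit:
send_rows([
  [[-1.3,-4.8,0],[0,0,0.07]],
  [[-2.2,-9.7,0],[0,0,0.14]],
  [[-2.7,-14.6,0],[0,0,0.21]],
  [[-3,-19.5,0],[0,0,0.28]],
  [[-2.9,-23.5,0],[0,0,0.34]],
  [[-2.7,-27,0],[0,0,0.385]],
  [[-2.7,-27,0],[0,0,0.385]],
  [[-2.7,-27,0],[0,0,0.385]],
])

```text
time: 5.8
eef_pos: [0.4884, 0.1107, 0.0883]
ee_rot: [-0.0, 0.973, -0.231, -0.0]
force: [-0.3, -0.3, 0.9]
opening: 0.0
gripper_force: 0.0
```

Run:
```python
from h import *
s=arm.sense();print(s['time'],s['eef_pos'],s['force'])
p=arm.camera_params('wrist');im=arm.grab_frame('wrist');cv2.imwrite('pics/w4.png',im[:,:,::-1])
print('blue line',proj(p,[[*pol(BLUE,r),.107] for r in(.05,.082)]),'label',proj(p,[*pol(BLUE,.103),.0715]))
g=cv2.cvtColor(im,cv2.COLOR_RGB2GRAY)
for v in range(225,292,6):
    r=g[v,262:300].astype(int); print(v,r)
```

```text
5.8 [0.48841268 0.11072792 0.0882835 ] [-0.31263247 -0.32052154  0.87211276]
blue line [[271.42472714 239.06790408]
 [271.99034256 300.49396413]] label [[281.63801076 295.61538907]]
225 [197 198 201 194 163 115  63  27  13  17  26  17  25  20  34  17  27  12
  25  24  16  23  29  18  33  23  20  26   8  13   7  27  28  57  97 112
 123 118]
231 [102 104  96  74  40  31  39  29  38  23  30  25  45  78  95 100  97  84
  64  35  18  17  23  29  31  32  23  10  30   9  12  21   8  26  20  38
  54  64]
237 [123 122 118  97  57  37  30  30  31  21  16  25  45  84 114 120 119 115
  83  48  19  31  21  27  16  24  33  16  32  21  23  30  25  22  36  72
 100 119]
243 [119 120 121 106  74  39  31  19  18  20  22  19  41  69  98 121 120 115
  94  59  23  18  27  24  22  26  21  17  23  25  21  26  22  17  36  58
 100 118]
249 [123 125 123 117  95  49  27  21  18  28  26  20  15  54  95 116 121 122
  98  68  41  18  25  28  21  21  25  35  19  18  23  22  17  22  20  48
  92 112]
255 [123 122 121 120  98  68  37  13   7  20  21  30  23  45  85 110 118 121
 109  81  44  25  26  23  25  17  16  28 
[... 262 characters left out ...]
  54  91 121 120
 123  94  63  30  29  32  30  18  13  30  11  33  37  35  29  22  26  37
  34  39]
273 [204 206 206 206 198 172 117  63  19  27  23  22  28  25  49  84 112 121
 118 108  80  40  25  30  20  26  20  22  35  24  32  28  26  30  24  37
  26  31]
279 [205 205 204 208 205 195 161  95  37  20  23  15  26  19  37  69 101 117
 123 114  90  52  35  30  25  30  23  27  28  36  31  33  27  27  34  33
  23  36]
285 [ 98 142 180 201 199 171 119  68  28  23  18  10  29   8  31  61  93 115
 123 119  96  66  34  33  31  34  28  31  32  29  35  31  35  34  19  35
  37  31]
291 [21 29 37 45 63 64 59 49 30 27 26 29 28 24 24 36 25 22 32 32 33 33 36 27
 27 33 30 35 24 32 30 35 36 29 26 34 31 29]
```

View pics/w4.png

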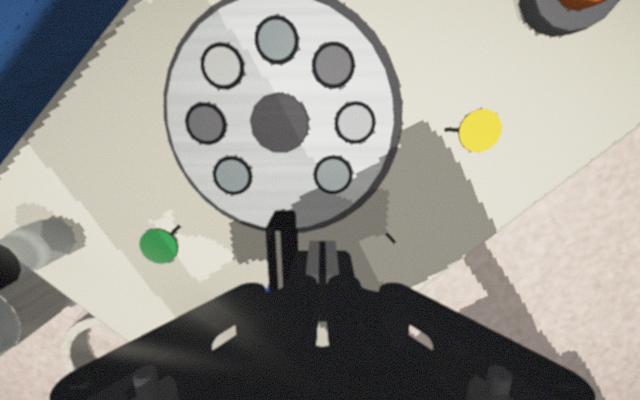

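Wrist view: white line from (277.6,237) to (279.9,285), turned with the tool; the target line is at x≈271.5, so a few degrees remain.

Run:
```python
from h import *
p=arm.camera_params('wrist')
a=ang(p,[(277.6,237),(279.9,285)]);print(a,'goal',np.degrees(BLUE),'hub',proj(p,[*O,.087]))
rem=np.radians(a[0])-BLUE
s=arm.sense();v=s['eef_pos'][:2]-O;c,n=np.cos(-rem),np.sin(-rem);t=O+np.array([[c,-n],[n,c]])@v
x=Ro.from_quat(np.roll(s['ee_rot'],-1)).as_matrix()[:,0];print(np.degrees(rem),shift([*t,s['eef_pos'][2]],np.arctan2(x[1],x[0])-rem))
```

```text
[154.17334199 153.45126062] goal 151.07146615341958 hub [[277.48573339 123.42251903]]
3.1018758333469227 (array([-1. , -3.7,  0. ]), array([-0.   ,  0.   ,  0.054]), np.float64(-0.4656513123494565))
```

Emit:
send_rows([
  [[-0.4,-1.4,0],[0,0,0.02]],
  [[-0.7,-2.6,0],[0,0,0.038]],
  [[-0.7,-2.6,0],[0,0,0.038]],
  [[-0.7,-2.6,0],[0,0,0.038]],
  [[-0.7,2,0],[0,0,0.038]],
  [[-0.7,10,0],[0,0,0.038]],
  [[-0.7,16,-15],[0,0,0.038]],
  [[-0.7,16,-55],[0,0,0.038]],
  [[-0.7,16,-90],[0,0,0.038]],
  [[-0.7,16,-110],[0,0,0.038]],
  [[-0.7,16,-112],[0,0,0.038]],
  [[-0.7,16,-112],[0,0,0.038]],
])

```text
time: 7.35
eef_pos: [0.4801, 0.0966, 0.2003]
ee_rot: [0.0, 0.968, -0.25, -0.0]
force: [0.5, 0.1, -1.0]
opening: -0.0001
gripper_force: 0.0
```

Run:
```python
from h import *
s=arm.sense();print(s['time'],s['eef_pos'],s['force'])
p=arm.camera_params('wrist');im=arm.grab_frame('wrist');cv2.imwrite('pics/w5.png',im[:,:,::-1])
W={}
for n,th in dict(blue=45,green=90,yellow=-45,red=-90).items():
    q=proj(p,[*pol(YAW+np.pi-np.radians(th),.103),.0715])[0]
    try:
        x,y=q.astype(int);c,a=blobs(im,n,(max(x-20,0),max(y-20,0),x+20,y+20)); W[th]=ray(p,c,.0715)[:2];print(n,q,c,a)
    except Exception as e: print(n,e)
k=np.radians(list(W));L=np.c_[-.103*np.cos(k),.103*np.sin(k)];A=np.array(list(W.values()))
lc,wc=L.mean(0),A.mean(0);U,S,V=np.linalg.svd((L-lc).T@(A-wc));R=(U@V).T;o=wc-R@lc
print('axis',o,'yaw',np.arctan2(R[1,0],R[0,0]),((L@R.T+o-A)*1e3).round(1).tolist())
print('blue line',proj(p,[[*(o+R@[-r*.7071,r*.7071]),.107] for r in(.044,.082)]),'hub',proj(p,[*o,.087]))
```

```text
7.35 [0.48013833 0.09655264 0.20025889] [ 0.51675101  0.05434532 -1.01657334]
blue [281.34746488 229.58128303] [281.9248366  229.24836601] 306
green [203.50554368 199.86845431] [204.24050633 199.57594937] 316
yellow [393.81819638 120.42042291] [393.94026549 120.32522124] 452
red [362.79674483  27.30321867] [363.13377926  27.4264214 ] 598
axis [0.55843006 0.09756734] yaw 0.28087013229765256 [[-0.1, 0.2], [-0.0, 0.3], [-0.1, -0.3], [0.2, -0.2]]
blue line [[273.27297797 177.35495897]
 [275.35115991 221.64859902]] hub [[274.64188422 120.46341401]]
```

View pics/w5.png

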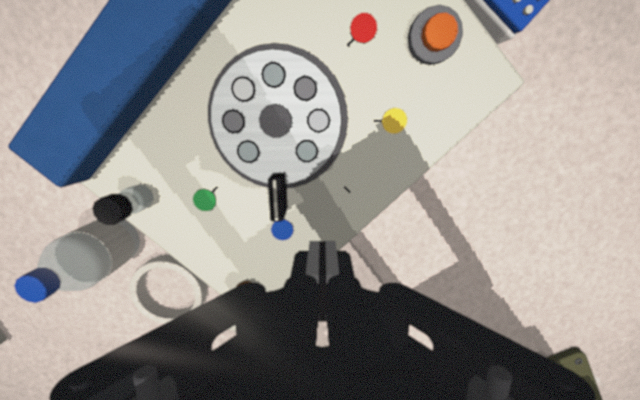

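Wrist view: tab (278,198) nearly points at blue (282,229). Measure its line precisely, and plan the correction.

Run:
```python
from h import *
p=arm.camera_params('wrist')
import h; o=np.array([.55843,.09757]);h.O=o
g=cv2.cvtColor(cv2.imread('pics/w5.png'),cv2.COLOR_BGR2GRAY).astype(float)
pts=[]
for v in range(183,217,2):
    r=g[v,268:288]; d=np.where(r<45)[0]; i0,i1=d.min(),d.max()
    w=np.clip(r[i0:i1+1]-45,0,None)
    if w.sum()>20: pts.append((268+i0+(w*np.arange(len(w))).sum()/w.sum(),v,i0+268,i1+268))
pts=np.array(pts);print(pts.round(1)[::4])
k=np.polyfit(pts[:,1],pts[:,0],1);a=ang(p,[(np.polyval(k,v),v) for v in(184,216)])
print(a,'goal',np.degrees(.28087)+135)
rem=np.radians(a.mean()-(np.degrees(.28087)+135));print(np.degrees(rem))
# contact pose at last push: derived from commanded geometry; now rotate by rem
s=arm.sense();R=Ro.from_quat(np.roll(s['ee_rot'],-1))
last=s['eef_pos']+R.apply(np.array([0,-18.6,112])/1e3);print('last push',last)
c,n=np.cos(-rem),np.sin(-rem);t=o+np.array([[c,-n],[n,c]])@(last[:2]-o);print('new shift',shift([*t,last[2]]))
```

```text
[[274.  183.  269.  284. ]
 [274.6 191.  270.  285. ]
 [275.  199.  270.  285. ]
 [275.3 207.  271.  285. ]
 [275.8 215.  271.  283. ]]
[151.90039618 151.52678755] goal 151.09266559183942
0.6209262742047486
last push [0.48865686 0.11283111 0.0876719 ]
new shift [ -0.2 -19.3 112. ]
```

Off by ~0.6°; a small nudge fixes it.

Emit:
send_rows([
  [[0,0,40],[0,0,0]],
  [[0,0,80],[0,0,0]],
  [[0,0,106],[0,0,0]],
  [[0,0,112],[0,0,0]],
  [[0,-8,112],[0,0,0]],
  [[0,-14,112],[0,0,0]],
  [[0,-18,112],[0,0,0]],
  [[-0.2,-19.2,112],[0,0,0.01]],
  [[-0.2,-19.2,112],[0,0,0.01]],
  [[-0.2,-19.2,112],[0,0,0.01]],
  [[0,-15,112],[0,0,0]],
  [[0,-4,112],[0,0,0]],
])

```text
time: 8.9
eef_pos: [0.4825, 0.1, 0.0883]
ee_rot: [-0.0, 0.968, -0.249, 0.0]
force: [0.0, -0.1, 0.2]
opening: 0.0
gripper_force: 0.0
```

Emit:
send_rows([
  [[0,4,0],[0,0,0]],
  [[0,4,-30],[0,0,0]],
  [[0,4,-75],[0,0,0]],
  [[0,4,-105],[0,0,0]],
  [[0,4,-112],[0,0,0]],
  [[0,4,-112],[0,0,0]],
  [[0,4,-112],[0,0,0]],
])

```text
time: 9.78
eef_pos: [0.4795, 0.0966, 0.1988]
ee_rot: [0.001, 0.968, -0.25, -0.001]
force: [-0.9, 0.1, 0.0]
opening: 0.0002
gripper_force: 0.0
```

Run:
```python
from h import *
import h; o=np.array([.55843,.09757]);h.O=o
s=arm.sense();print(s['time'],s['eef_pos'])
p=arm.camera_params('wrist');im=arm.grab_frame('wrist');cv2.imwrite('pics/w6.png',im[:,:,::-1])
g=cv2.cvtColor(im,cv2.COLOR_RGB2GRAY).astype(float)
pts=[]
for v in range(183,217,2):
    r=g[v,264:288]; d=np.where(r<45)[0]; i0,i1=d.min(),d.max()
    w=np.clip(r[i0:i1+1]-45,0,None)
    if w.sum()>20: pts.append((264+i0+(w*np.arange(len(w))).sum()/w.sum(),v))
pts=np.array(pts);print(pts.round(1)[::4])
k=np.polyfit(pts[:,1],pts[:,0],1);print(ang(p,[(np.polyval(k,v),v) for v in(184,216)]),'goal 151.09')
c,a=blobs(im,'key',(400,5,480,70));K0=ray(p,c,.0715+.008)[:2];print('key',c,a,K0, 'pred',o+Ro.from_euler('z',.2809).as_matrix()[:2,:2]@[-.045,-.138])
print('label',blobs(im,'blue',(260,215,305,250)))
print(shift([.5538,-.0472,s['eef_pos'][2]]))
```

```text
9.775 [0.47946134 0.09655308 0.19882854]
[[272.1 183. ]
 [272.5 191. ]
 [272.8 199. ]
 [273.1 207. ]
 [273.5 215. ]]
[150.65336179 150.58470252] goal 151.09
key [439.70900474  29.56872038] 1055 [ 0.55384488 -0.05089246] pred [ 0.55345014 -0.0474962 ]
label (array([281.13504823, 228.89067524]), np.int32(311))
[134.5  90.   -0.2]
```

Tab is at −0.5° from blue, ok. Now triangulate the key top and plan the press.

Run:
```python
from h import *
w=arm.camera_params('wrist');t=arm.camera_params('top')
for z in(.076,.08,.084,.088,.092): print(z,ray(w,(439.7,29.57),z)[:2],ray(t,(351,201.4),z)[:2])
k=(.5535,-.0475)
print(shift([*k,.2]),arm.sense()['eef_pos'])
```

```text
0.076 [ 0.55403891 -0.05232667] [ 0.55479277 -0.0479669 ]
0.08 [ 0.55386331 -0.05061481] [ 0.55435181 -0.04762319]
0.084 [ 0.55368771 -0.04890295] [ 0.55391085 -0.04727947]
0.088 [ 0.55351211 -0.04719109] [ 0.55346989 -0.04693576]
0.092 [ 0.55333651 -0.04547923] [ 0.55302893 -0.04659205]
[134.4  90.4  -1.4] [0.47951526 0.09658532 0.1987828 ]
```

Emit:
send_rows([
  [[15,10,0],[0,0,0]],
  [[40,27,0],[0,0,0]],
  [[70,47,0],[0,0,0]],
  [[100,67,0],[0,0,0]],
  [[122,82,0],[0,0,0]],
  [[134.4,90.3,0],[0,0,0]],
  [[134.4,90.3,20],[0,0,0]],
  [[134.4,90.3,55],[0,0,0]],
  [[134.4,90.3,85],[0,0,0]],
  [[134.4,90.3,98],[0,0,0]],
  [[134.4,90.3,102],[0,0,0]],
  [[134.4,90.3,102],[0,0,0]],
])

```text
time: 11.32
eef_pos: [0.5553, -0.0473, 0.0988]
ee_rot: [-0.0, 0.968, -0.249, 0.001]
force: [-0.8, 0.0, -0.1]
opening: -0.0003
gripper_force: 0.0
```

Run:
```python
from h import *
s=arm.sense();print(s['time'],s['eef_pos'],s['force'],shift([.5535,-.0474,.0880]))
```

```text
11.325 [ 0.5552911  -0.04731476  0.09884509] [-0.82667519  0.03125399 -0.11305358] [-1.5  0.9 10.8]
```

Emit:
send_rows([
  [[-1.5,0.9,4],[0,0,0]],
  [[-1.5,0.9,8],[0,0,0]],
  [[-1.5,0.9,10],[0,0,0]],
  [[-1.5,0.9,12],[0,0,0]],
  [[-1.5,0.9,14],[0,0,0]],
  [[-1.5,0.9,15],[0,0,0]],
  [[-1.5,0.9,15],[0,0,0]],
  [[-1.5,0.9,15],[0,0,0]],
])

```text
time: 12.32
eef_pos: [0.5534, -0.0473, 0.0858]
ee_rot: [-0.0, 0.968, -0.249, 0.001]
force: [-4.2, 0.8, 19.3]
opening: 0.0001
gripper_force: 9.7
```

19 N: on a hard stop. Verify the travel by backing off in steps.

Emit:
send_rows([
  [[0,0,-2],[0,0,0]],
  [[0,0,-2],[0,0,0]],
  [[0,0,-2],[0,0,0]],
])

```text
time: 12.7
eef_pos: [0.5533, -0.0473, 0.086]
ee_rot: [-0.0, 0.968, -0.249, 0.001]
force: [-1.0, 0.1, 8.8]
opening: -0.0001
gripper_force: 4.2
```

Emit:
send_rows([
  [[0,0,-2],[0,0,0]],
  [[0,0,-2],[0,0,0]],
  [[0,0,-2],[0,0,0]],
])

```text
time: 13.08
eef_pos: [0.5533, -0.0473, 0.0873]
ee_rot: [-0.0, 0.968, -0.249, 0.0]
force: [1.4, -0.4, 4.0]
opening: 0.0001
gripper_force: 2.0
```

Emit:
send_rows([
  [[0,0,-2],[0,0,0]],
  [[0,0,-2],[0,0,0]],
  [[0,0,-2],[0,0,0]],
])

```text
time: 13.45
eef_pos: [0.5533, -0.0473, 0.0893]
ee_rot: [-0.0, 0.968, -0.249, 0.0]
force: [1.0, -0.2, 3.6]
opening: 0.0001
gripper_force: 1.5
```

Emit:
send_rows([
  [[0,0,-2],[0,0,0]],
  [[0,0,-2],[0,0,0]],
  [[0,0,-2],[0,0,0]],
])

```text
time: 13.82
eef_pos: [0.5527, -0.0472, 0.0912]
ee_rot: [0.0, 0.968, -0.249, -0.0]
force: [1.6, -1.1, 2.2]
opening: 0.0005
gripper_force: 0.9
```

Emit:
send_rows([
  [[0,0,-1],[0,0,0]],
  [[0,0,-1],[0,0,0]],
  [[0,0,-1],[0,0,0]],
])

```text
time: 14.2
eef_pos: [0.5522, -0.0472, 0.0921]
ee_rot: [0.0, 0.968, -0.249, -0.001]
force: [-0.3, -0.7, 1.3]
opening: 0.0002
gripper_force: 0.7
```

Emit:
send_rows([
  [[0,0,-1],[0,0,0]],
  [[0,0,-1],[0,0,0]],
  [[0,0,-1],[0,0,0]],
])

```text
time: 14.58
eef_pos: [0.5528, -0.0472, 0.0932]
ee_rot: [0.0, 0.968, -0.249, -0.0]
force: [1.3, -0.2, -0.3]
opening: -0.0001
gripper_force: 0.0
```

Emit:
send_rows([
  [[0,0,-10],[0,0,0]],
  [[-20,-20,-40],[0,0,0]],
  [[-60,-50,-70],[0,0,0]],
  [[-100,-70,-100],[0,0,0]],
  [[-120,-80,-110],[0,0,0]],
  [[-120,-80,-110],[0,0,0]],
  [[-120,-80,-110],[0,0,0]],
])

```text
time: 15.45
eef_pos: [0.4868, 0.0803, 0.2035]
ee_rot: [0.0, 0.968, -0.249, 0.0]
force: [0.7, -0.3, -1.2]
opening: 0.0001
gripper_force: 0.0
```

Run:
```python
from h import *
s=arm.sense();print(s['time'],s['eef_pos'],s['force'])
p=arm.camera_params('wrist');im=arm.grab_frame('wrist')
c,a=blobs(im,'key',(380,0,520,150));print('key',c,a)
for z in (.084,.088,.092):print(z,ray(p,c,z),proj(p,[.5534,-.0474,z]))
x,y=c.astype(int)
A=cv2.resize(im[max(y-40,0):y+40,x-50:x+50],(500,400),interpolation=cv2.INTER_CUBIC) if y>=40 else cv2.resize(im[0:80,x-50:x+50],(500,400),interpolation=cv2.INTER_CUBIC)
B=cv2.resize(im[150:260,230:312],(298,400),interpolation=cv2.INTER_CUBIC)
cv2.imwrite('pics/k7.png',np.hstack([A,B])[:,:,::-1]);cv2.imwrite('pics/w7.png',im[:,:,::-1]);print(max(y-40,0),x-50)
```

```text
15.45 [0.48682794 0.08033933 0.20346012] [ 0.7045626  -0.32513364 -1.17992623]
key [422.19288793  52.31142241] 928
0.084 [ 0.55348775 -0.04874049  0.084     ] [[420.69567523  53.30720079]]
0.088 [ 0.55342253 -0.04731046  0.088     ] [[422.30894399  52.27854702]]
0.092 [ 0.55335731 -0.04588043  0.092     ] [[423.97598914  51.21560431]]
12 372
```

View pics/k7.png

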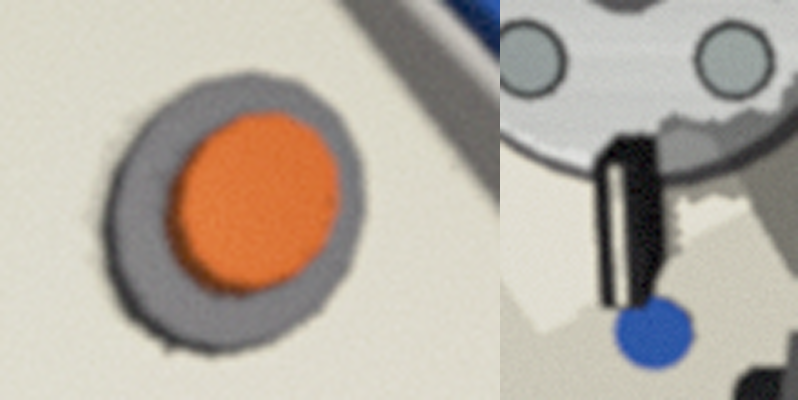

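The crop shows the key back up. Its force vanished at z≈0.0925 and the hard stop was at 0.0858, so it travelled the full 6 mm. The tab still points at the blue label.

```bash
python3 -c "
from workcell import arm
print(arm.close_job())"
```

```text
the job is handed in; nothing more can be done
None
```

The job is handed in: the turret tab points at the blue label, about 0.5° off its middle, and after that the orange key was pressed to its hard stop (about 19 N) and came back up, with nothing else touched.

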